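# Sweep the aluminium blanks into the yellow bay

### The job

Pick up the wooden-handled straightedge and use it to push the three loose aluminium blanks together, as one group, across the bench into the yellow-outlined bay, so that all three lie flat inside the outline. Push them only with the straightedge, never with the gripper itself. Then let go of the straightedge, leaving it standing on its bar on the bench.

Things in the scene. Friction and masses are not known exactly. Their poses are not given: they have to be found in the camera images.
- straightedge: Straightedge: a straight square steel bar 210 mm long, 24 mm thick, 24 mm high, standing on the bench, with a wooden handle block on top at mid-length: 44 mm along the bar, 26 mm across it, rising from 24 to 80 mm above the bar's underside; 0.32 kg. Grip the handle across its 26 mm. Origin: centre of the bar's underside. x along the bar, y across it (the long faces at y = +-12 mm do the pushing), z up.
- blank_b: Aluminium blank, the middle one of a loose row of three, well apart from the bays: silver-grey flat disc, 44 mm across, 10 mm thick, about 40 g, lying loose and flat on the bench, with a small dark centre mark. Origin: centre of its underside, on the bench top.
- blank_a: Aluminium blank, the end of the row nearer the robot, 55 to 70 mm from the middle one: silver-grey flat disc, 44 mm across, 10 mm thick, about 40 g, lying loose and flat on the bench, with a small dark centre mark. Origin: centre of its underside, on the bench top.
- blank_c: Aluminium blank, the end of the row farther from the robot, 55 to 70 mm from the middle one: silver-grey flat disc, 44 mm across, 10 mm thick, about 40 g, lying loose and flat on the bench, with a small dark centre mark. Origin: centre of its underside, on the bench top.
- yellow_bay: Yellow bay: a rectangle outlined by a flat yellow painted stripe 10 mm wide on the bench, 270 by 120 mm over the outside of the stripe, nothing standing up, empty. It lies to the left or the right of the row of blanks, its long side roughly facing them; a similar blue bay holding brass discs lies on the other side. Origin: centre of the rectangle on the bench top; x along the 270 mm side, y along the 120 mm side. Fixed.
Not all that is in view belongs to the job. Of the things shaped like the straightedge, the steel one is meant. Leave any red look-alike of the blank_c alone.

How it is judged:
By the outcome, as a careful person would: the job done as asked, in the order asked, and still so for the second after the job is handed in, with the robot touching nothing.
It also fails if it takes over 45 s, if anything falls off the work surface, if the arm or the gripper's body presses on something with over 40 N, if the wrist force passes 120 N, or if a joint passes its speed limit or range.

### The arm

A 6-joint arm with a two-finger parallel gripper is mounted at the origin on the work surface. World frame = base frame: x ahead of the robot, y to its left, z up, the work surface at z = 0. Lengths are in mm, angles in degrees, forces in N, time in s.
With the tool pointing down it reaches from about 350 to 850 mm from the base axis. Payload 8.1 kg.
Tool frame: the origin (TCP) lies between the finger pads; the fingertips stand 8 mm ahead of it and the grasp point (between the pads) lies 11 mm behind it (r.tip_extent is the distance from the TCP to the fingertips, in mm); z points along the fingers, y is the direction in which the jaws open and shut (so a half turn about z gives the same grasp; the last joint's range is limited). The gripper opens to 85 mm and grips with 20 to 120 N. Pads are 22 mm wide; open, the fingers measure 114 mm over their backs; the gripper's body (76 mm by 85 mm) begins 54 mm behind the grasp point. The pads swing forward as they close: fully open they stand 13 mm farther back than shut.
Start: joints at [67.529, 7.471, 85.268, -0, 87.261, -4.893], TCP at [181.184, 571.994, 239.292] pointing down, gripper open.
Joint ranges: [-169.43, 169.43], [-51.17, 129.36], [1.28, 143.12], [-76.62, 256.62], [0, 156.53], [-152.29, 152.29]. Speed limits (degrees/s): [136.94, 136.94, 159.86, 180, 180, 180].

### API

Orientations are given as [roll, pitch, yaw] about the fixed x, y, z axes, in that order (R = Rz(yaw) Ry(pitch) Rx(roll)).
In Python, from bench import sensors, viewer, hand_in, r gives the robot as it stands. The module is installed in compiled form; this text tells all that it offers.
- The arm moves only by the tool move_arm, never from a script. Its argument "rows" is a list that holds one entry, the list of rows, each a list of 6 numbers: the shift along the tool's x, y, z in m, then the turn, a rotation vector about the tool's x, y, z in degrees. In form: [[[tx, ty, tz, rx, ry, rz], ...]]. A call has 1 to 20 rows; each row is the pose to reach, as a shift and turn from the pose commanded when the call began, along the tool's axes at that moment; what a row does not reach only later rows make up. A row lasts 1/10 s, in which the tool goes at most 50 mm and 8.59 degrees, less where a joint would pass 70% of its speed; a pose out of reach is approached as far as the arm can. A call with a gripper value outside its range is refused whole. "grip" is the opening, from 0 (shut) to 1 (fully open), set as the call begins (left out, the last holds). The fingers move at their own pace and stop on an object; "newtons" is the grip in N (left out, the last holds). Time passes only in rows, so rows that repeat a pose let the fingers close. It gives the time, the measured TCP pose, the force and the opening at its end, in the units of the state.
- sensors.sense(): the state, without advancing time (a new reading comes with each control period).
- viewer.snapshot(name): name is "scene" or "top"; returns a dict with "color" (384x512x3 uint8, red, green, blue), "camera_matrix" (3x3 intrinsics, pixels), "k1" (the pictures are not rectified: a ray, as slopes to the right and down, at radius r is drawn at 1 + k1 r^2 times it, then the intrinsics apply), "R" (3x3) and "t" (3): a world point X has camera coordinates R X + t. Camera axes: x right, y down, z forward; pixel columns grow to the right and rows downward; lengths in mm; the calibration is good to about 2 mm. A picture is of the moment at which its call begins. There is no depth.
- hand_in(): hands the job in, once; it reports no verdict.
The state is a dict: "time": time; "joint_pos": joint angles; "qd": joint speeds; "joint_efforts": joint torques, N m; "tool_pos": TCP position; "tcp_rot": TCP orientation; "ft_force": force on the tool from outside, world axes, zero at the start; "wrist_torque": the same for the moment, N m; "finger_gap": finger opening in mm.
Only numpy, scipy, OpenCV 4.12 (cv2) and the standard library are available. Lean on these libraries where they do the work, as an engineer would, in place of code of your own. Each camera call takes 0.05 s, during which the arm holds its last target.

## Working session

There is one attempt and no reset: what is moved stays moved. The work goes in short steps, Python scripts to look and compute and a tool call to move; the robot and the scene stay as the last step left them, time stands still between calls to the robot, and variables do not carry over. Pictures are saved under pics/ and viewed, and the job is handed in when it is done.

Besides the shell and the picture viewer there is one more tool, called in YAML: its name, and indented under it one key for each argument. move_arm: Moves the arm, as the interface text tells. Its arguments: {"type":"object","properties":{"rows":{"type":"array","items":{"type":"array","items":{"type":"array","items":{"type":"number"}}}},"grip":{"type":"number"},"newtons":{"type":"number"}},"required":["rows"]}

```bash
mkdir -p pics
cat > h.py <<'E'
import numpy as np, cv2
from bench import sensors, viewer, r
def snap(n,fn):
    s=viewer.snapshot(n); cv2.imwrite('pics/'+fn+'.png',cv2.cvtColor(s['color'],cv2.COLOR_RGB2BGR))
    np.savez('pics/'+fn+'.npz',**{k:np.array(v) for k,v in s.items()}); return s
def px2w(s,u,v,z=0):
    K=np.array(s['camera_matrix']);k1=float(s['k1']);R=np.array(s['R']);t=np.array(s['t'])
    d=np.array([(u-K[0,2])/K[0,0],(v-K[1,2])/K[1,1]]);p=d.copy()
    for _ in range(20): p=d/(1+k1*(p@p))
    ray=R.T@np.array([p[0],p[1],1]);c=-R.T@t
    return c+ray*(z-c[2])/ray[2]
def crop(fn,x0,y0,x1,y1,f,out):
    im=cv2.imread('pics/'+fn+'.png')[y0:y1,x0:x1]
    cv2.imwrite('pics/'+out+'.png',cv2.resize(im,None,fx=f,fy=f,interpolation=cv2.INTER_CUBIC))
def load(fn): return dict(np.load('pics/'+fn+'.npz'))
E
python3 - <<'E'
from h import *
for n in('scene','top'):
    s=snap(n,n+'0'); print(s['camera_matrix'],s['k1'],s['R'],s['t'])
print(sensors.sense())
for n in('scene','top'): crop(n+'0',0,0,512,384,1.5,n+'0b')
E
```

```text
[[432.83259999   0.         253.70686385]
 [  0.         432.83259999 186.77587042]
 [  0.           0.           1.        ]] -0.15997340662646736 [[-0.69306417  0.72084425 -0.00675444]
 [ 0.58525685  0.55718222 -0.58908606]
 [-0.42087585 -0.41222752 -0.80804207]] [ 353.8618551  -274.39353772 1261.48686405]
[[372.40494763   0.         255.09286408]
 [  0.         372.40494763 187.34201128]
 [  0.           0.           1.        ]] 0.026551143550754004 [[-0.02619946 -0.99901904 -0.03570066]
 [-0.99545586  0.02934332 -0.09059033]
 [ 0.09154904  0.03316502 -0.99524814]] [ 24.28864881 492.75250306 828.17360566]
{'time': 0.1, 'joint_pos': array([ 6.75278589e+01,  7.51305714e+00,  8.53226185e+01, -1.28577199e-04,
        8.72630451e+01, -4.89281325e+00]), 'qd': array([ 0.069218  , -0.0477469 , -0.08768737,  0.09882439,  0.11033554,
       -0.02372184]), 'joint_efforts': array([ 1.61020813e-03, -5.70957720e+01, -5.01939690e+01, -6.96659208e-05,
        8.24944640e-03, -3.01557179e-05]), 'tool_pos': array([181.00499227, 571.53359345, 238.32964249]), 'tcp_rot': array([-1.79901628e+02, -8.29212347e-03,  1.62420671e+02]), 'ft_force': array([-2.25589568e-04, -8.62741001e-01, -6.50952930e-01]), 'wrist_torque': array([-0.04211476, -0.03209901, -0.03793602]), 'finger_gap': 85.41630676629106}
```

View pics/scene0b.png

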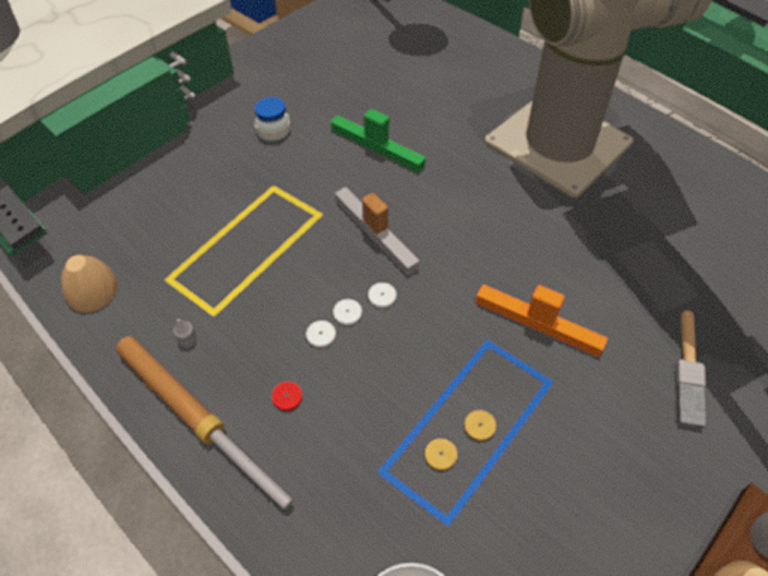

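View pics/top0b.png

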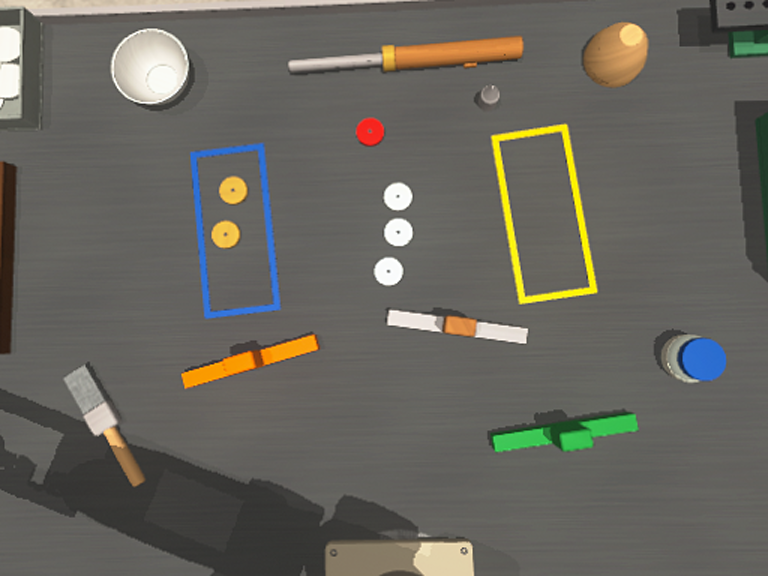

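Top view (×1.5 pixels): three straightedge-shaped things: orange (250,360), green (565,433), and steel with a wooden handle (457,326), which is the one I want. Silver blanks are at (398,196), (398,232) and (388,271). The red disc at (370,131) and the brass discs (in the blue bay) are to be left alone. The yellow bay has corners (492,135), (567,125), (596,291) and (520,302).

Run:
```python
from h import *
crop('top0',240,70,410,240,4.5,'c0')
crop('scene0',190,110,300,200,7,'c1')
```

```text
(no output)
```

View pics/c0.png

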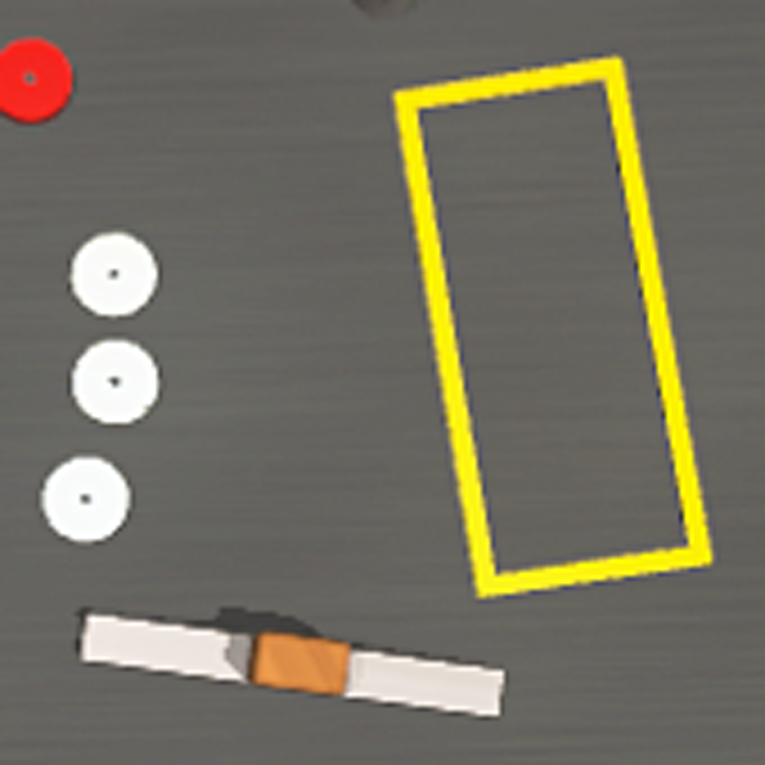

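View pics/c1.png

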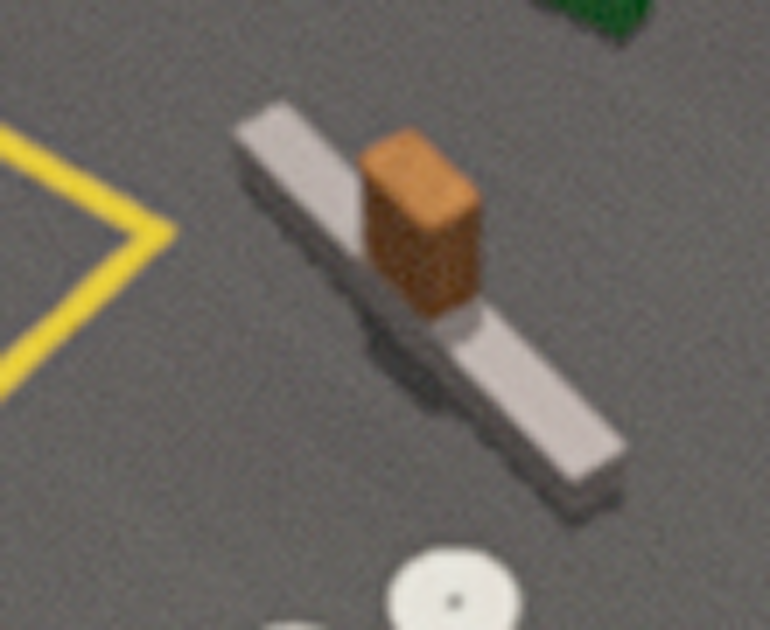

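The crop confirms the choice: a steel bar with a wooden handle. In the crop the blank centres are at (114,274), (115,381) and (85,498), and the bar top spans (82,637) to (501,694).

Run:
```python
from h import *
s=load('top0')
def g(x,y,z): return px2w(s,240+(x+.5)/4.5-.5,70+(y+.5)/4.5-.5,z)[:2]
for n,x,y,z in [('c',114,274,10),('b',115,381,10),('a',85,498,10),('red',30,79,10)]: print(n,g(x,y,z).round(1))
c=np.array([g(*p,0) for p in [(393,92),(622,57),(713,562),(481,598)]]); print('bay',c.round(1),c.mean(0), [np.linalg.norm(c[i]-c[i-1]).round(1) for i in range(4)])
e=c[0]+c[1]-c[2]-c[3]; print('bay long ang',np.degrees(np.arctan2(e[1],e[0])))
b=np.array([g(*p,24) for p in [(85,614),(504,672),(498,717),(80,660)]]);print('bar',b.round(1),b.mean(0));e=b[1]+b[2]-b[0]-b[3];print(np.degrees(np.arctan2(e[1],e[0])),np.linalg.norm(e)/2)
h=np.array([g(*p,80) for p in [(262,632),(350,643),(343,695),(254,683)]]);print('h',h.mean(0),h.round(1))
# scene check
s=load('scene0')
def g(x,y,z): return px2w(s,190+(x+.5)/7-.5,110+(y+.5)/7-.5,z)[:2]
b=np.array([g(*p,24) for p in [(234,131),(284,100),(628,445),(576,480)]]);print('bar',b.round(1),b.mean(0))
h=np.array([g(*p,80) for p in [(360,158),(408,128),(481,198),(428,230)]]);print('h',h.mean(0)); print('a',g(455,601,10))
```

```text
c [627.7 -15.7]
b [571.2 -14.6]
a [510.7   2.6]
red [733.9  25.7]
bay [[ 722.7 -165.8]
 [ 736.5 -285.9]
 [ 469.1 -317.4]
 [ 453.9 -199.3]] [ 595.54587802 -242.1092331 ] [np.float64(270.9), np.float64(120.9), np.float64(269.2), np.float64(119.1)]
bay long ang 6.9098792218642116
bar [[ 450.2    3.9]
 [ 415.7 -203.8]
 [ 393.6 -199.7]
 [ 427.2    7. ]] [421.67908605 -98.14370333]
-99.33786519147192 210.01984365815775
h [422.16755453 -98.42078472] [[ 437.2  -80.3]
 [ 431.  -121. ]
 [ 406.9 -116.8]
 [ 413.5  -75.7]]
bar [[ 418.7 -201.6]
 [ 394.1 -199.6]
 [ 428.4    8. ]
 [ 452.2    5.2]] [423.35202281 -96.99345858]
h [424.54284762 -96.50779445]
a [511.0602695   3.4328406]
```

```bash
cat >> h.py <<'E'
from scipy.spatial.transform import Rotation as Ro
def rel(cmd,tgts):
    # cmd/tgts: [x,y,z,yaw], tool down
    f=lambda p:Ro.from_euler('xyz',[180,0,p[3]],degrees=True)
    for t in tgts:
        d=f(cmd).inv().apply(np.array(t[:3])-np.array(cmd[:3]))/1000
        print(t,d.round(4),(f(cmd).inv()*f(t)).as_rotvec(degrees=True).round(2))
E
python3 - <<'E'
from h import *
rel([181.2,572,239.3,162.42],[[450,220,240,120],[422.8,-97.8,160,80.7]])
E
```

```text
[450, 220, 240, 120] [-0.3626 -0.2544 -0.0007] [ 0.   -0.   42.42]
[422.8, -97.8, 160, 80.7] [-0.4326 -0.5655  0.0793] [ 0.   -0.   81.72]
```

move_arm:
  rows:
    - [[-0.3626,-0.2544,0,0,0,42.4],[-0.3626,-0.2544,0,0,0,42.4],[-0.3626,-0.2544,0,0,0,42.4],[-0.3626,-0.2544,0,0,0,42.4],[-0.3626,-0.2544,0,0,0,42.4],[-0.3626,-0.2544,0,0,0,42.4],[-0.3626,-0.2544,0,0,0,42.4],[-0.3626,-0.2544,0,0,0,42.4],[-0.3626,-0.2544,0,0,0,42.4],[-0.4326,-0.5655,0.0793,0,0,81.72],[-0.4326,-0.5655,0.0793,0,0,81.72],[-0.4326,-0.5655,0.0793,0,0,81.72],[-0.4326,-0.5655,0.0793,0,0,81.72],[-0.4326,-0.5655,0.0793,0,0,81.72],[-0.4326,-0.5655,0.0793,0,0,81.72],[-0.4326,-0.5655,0.0793,0,0,81.72],[-0.4326,-0.5655,0.0793,0,0,81.72],[-0.4326,-0.5655,0.0793,0,0,81.72],[-0.4326,-0.5655,0.0793,0,0,81.72],[-0.4326,-0.5655,0.0793,0,0,81.72]]
  grip: 1

```text
time: 2.1
tool_pos: [423.2, -96.8, 160.3]
tcp_rot: [180.0, -0.0, 80.8]
ft_force: [0.0, -0.3, 0.5]
finger_gap: 85.4
```

move_arm:
  rows:
    - [[0,0,0.03,0,0,0],[0,0,0.06,0,0,0],[0,0,0.085,0,0,0],[0,0,0.1,0,0,0],[0,0,0.111,0,0,0],[0,0,0.111,0,0,0],[0,0,0.111,0,0,0]]
  grip: 1

```text
time: 2.8
tool_pos: [423.3, -97.5, 49.7]
tcp_rot: [180.0, 0.0, 80.7]
ft_force: [-0.5, 0.1, 0.6]
finger_gap: 85.2
```

Run:
```python
from h import *
for n in('scene','top'): snap(n,n+'1')
a=cv2.imread('pics/scene1.png')[90:220,180:320];b=cv2.imread('pics/top1.png')[150:280,240:380]
cv2.imwrite('pics/c2.png',cv2.resize(np.hstack([a,b]),None,fx=2.8,fy=2.8,interpolation=cv2.INTER_CUBIC))
s=sensors.sense();print(s['tool_pos'],s['tcp_rot'],s['ft_force'],s['finger_gap'])
```

```text
[423.81852807 -97.9173876   50.22575368] [1.79883917e+02 2.11424586e-02 8.07218678e+01] [-0.23046958  0.28637431 -0.72993745] 85.290219481161
```

View pics/c2.png

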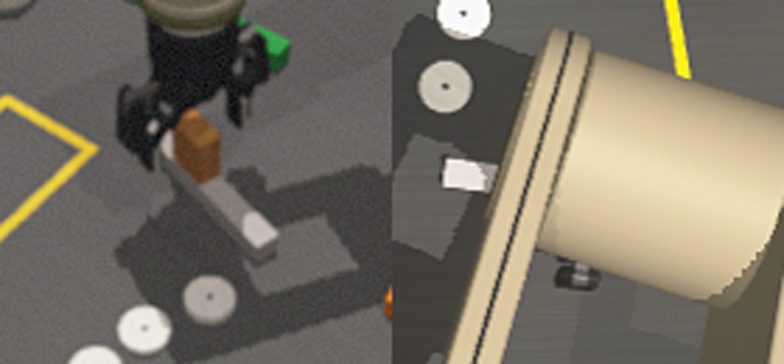

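The scene view shows the open fingers straddling the handle at (195,145), with nothing touched. I'll close now.

move_arm:
  rows:
    - [[0,0,0,0,0,0],[0,0,0,0,0,0],[0,0,0,0,0,0],[0,0,0,0,0,0],[0,0,0,0,0,0],[0,0,0,0,0,0],[0,0,0,0,0,0],[0,0,0,0,0,0],[0,0,0,0,0,0],[0,0,0,0,0,0]]
  grip: 0
  newtons: 70

```text
time: 3.9
tool_pos: [422.9, -97.8, 49.2]
tcp_rot: [180.0, 0.0, 80.7]
ft_force: [-1.9, 1.0, 4.9]
finger_gap: 25.6
```

Run:
```python
from h import *
rel([422.8,-97.8,49,80.7],[[422.8,-97.8,109,80.7],[560.2,66,109,6.9]])
```

```text
[422.8, -97.8, 109, 80.7] [ 0.    0.   -0.06] [0. 0. 0.]
[560.2, 66, 109, 6.9] [ 0.1839  0.1091 -0.06  ] [-0.  -0.  73.8]
```

move_arm:
  rows:
    - [[0,0,-0.015,0,0,0],[0,0,-0.03,0,0,0],[0,0,-0.05,0,0,0],[0,0,-0.06,0,0,0],[0,0,-0.06,0,0,0],[0,0,-0.06,0,0,0]]

```text
time: 4.5
tool_pos: [422.4, -97.6, 108.2]
tcp_rot: [-180.0, -0.0, 80.7]
ft_force: [0.5, -0.8, -4.4]
finger_gap: 25.7
```

move_arm:
  rows:
    - [[0.0184,0.0109,0,0,0,7.4],[0.0368,0.0218,0,0,0,14.8],[0.0552,0.0327,0,0,0,22.1],[0.0736,0.0436,0,0,0,29.5],[0.092,0.0546,0,0,0,36.9],[0.1103,0.0655,0,0,0,44.3],[0.1287,0.0764,0,0,0,51.7],[0.1471,0.0873,0,0,0,59.0],[0.1655,0.0982,0,0,0,66.4],[0.1839,0.1091,0,0,0,73.8],[0.1839,0.1091,0,0,0,73.8],[0.1839,0.1091,0,0,0,73.8],[0.1839,0.1091,0,0,0,73.8]]

```text
time: 5.8
tool_pos: [559.1, 65.6, 107.7]
tcp_rot: [180.0, 0.1, 7.0]
ft_force: [-0.7, 0.3, -3.2]
finger_gap: 25.3
```

Run:
```python
from h import *
for n in('scene','top'): snap(n,n+'2'); 
crop('scene2',150,100,400,290,3,'c3')
s=sensors.sense();print(s['tool_pos'],s['tcp_rot'],s['ft_force'],s['joint_pos'])
```

```text
[559.47710862  65.4656105  108.42327605] [1.79994445e+02 6.31100587e-02 6.92935978e+00] [ 0.04688815  0.30257569 -3.41673747] [ 1.46625760e+00  7.67187814e+00  9.91003700e+01 -1.20471684e-02
  7.32900467e+01  8.45403649e+01]
```

View pics/c3.png

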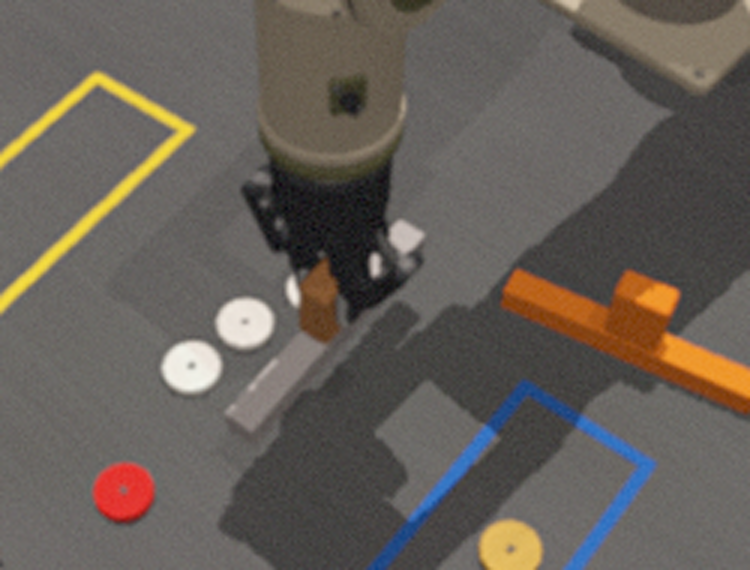

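View pics/top2.png

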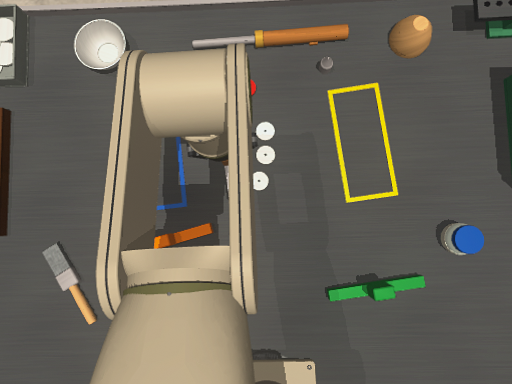

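The scene view shows the bar held level at (325,330), parallel to the bay, with the blanks ahead and untouched. I'll lower it to about 1.5 mm above the bench.

move_arm:
  rows:
    - [[0,0,0.02,0,0,0],[0,0,0.04,0,0,0],[0,0,0.052,0,0,0],[0,0,0.0585,0,0,0],[0,0,0.0585,0,0,0],[0,0,0.0585,0,0,0],[0,0,0.0585,0,0,0]]

```text
time: 6.6
tool_pos: [560.7, 66.0, 51.2]
tcp_rot: [180.0, -0.1, 6.9]
ft_force: [-0.1, 0.2, -3.0]
finger_gap: 25.4
```

Run:
```python
from h import *
snap('scene','scene3'); crop('scene3',180,150,300,250,6,'c4')
s=sensors.sense();print(s['tool_pos'],s['tcp_rot'],s['ft_force'])
```

```text
[560.66541523  66.04484214  51.10116945] [ 1.79990874e+02 -6.16769368e-02  6.90451646e+00] [ 0.33098434  1.13280514 -4.6124596 ]
```

View pics/c4.png

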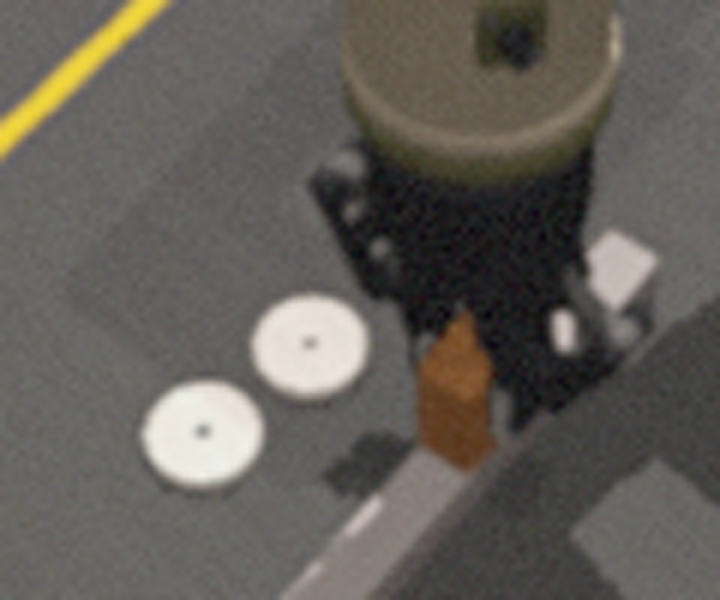

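The fingers are well clear of the blanks at (310,343) and (203,430). Now I'll push along tool +y, using only the bar.

move_arm:
  rows:
    - [[0,0.005,0,0,0,0],[0,0.01,0,0,0,0],[0,0.015,0,0,0,0],[0,0.02,0,0,0,0],[0,0.025,0,0,0,0],[0,0.03,0,0,0,0],[0,0.035,0,0,0,0],[0,0.04,0,0,0,0],[0,0.045,0,0,0,0],[0,0.05,0,0,0,0],[0,0.055,0,0,0,0],[0,0.06,0,0,0,0],[0,0.066,0,0,0,0],[0,0.072,0,0,0,0],[0,0.079,0,0,0,0],[0,0.086,0,0,0,0],[0,0.093,0,0,0,0],[0,0.1,0,0,0,0],[0,0.105,0,0,0,0],[0,0.108,0,0,0,0]]

```text
time: 8.65
tool_pos: [573.2, -41.7, 50.5]
tcp_rot: [180.0, 0.0, 6.9]
ft_force: [0.4, 0.6, -3.4]
finger_gap: 25.3
```

Run:
```python
from h import *
for n in('scene','top'): snap(n,n+'4')
crop('scene4',150,90,330,250,4,'c5'); crop('top4',200,60,410,220,3.7,'c6')
s=sensors.sense();print(s['tool_pos'],s['tcp_rot'],s['ft_force'])
```

```text
[573.23526118 -41.64235888  50.52096089] [ 1.79986303e+02 -4.23699662e-03  6.87242244e+00] [-0.39850817  0.54298714 -3.56426222]
```

View pics/c5.png

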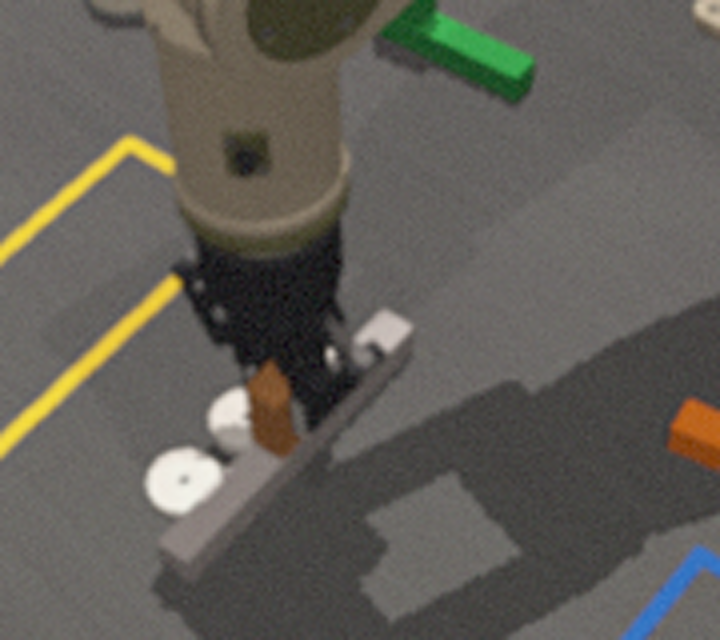

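View pics/c6.png

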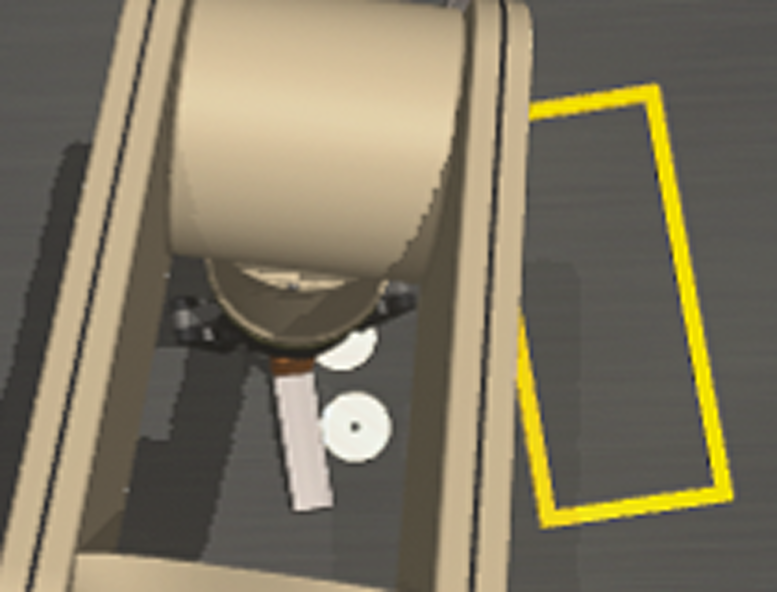

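All three blanks are in contact with the bar: (355,427) and (345,345) in the top view, and c at (183,480) in the scene view. I'll carry on.

move_arm:
  rows:
    - [[0,0.004,0,0,0,0],[0,0.009,0,0,0,0],[0,0.015,0,0,0,0],[0,0.021,0,0,0,0],[0,0.027,0,0,0,0],[0,0.033,0,0,0,0],[0,0.039,0,0,0,0],[0,0.045,0,0,0,0],[0,0.051,0,0,0,0],[0,0.057,0,0,0,0],[0,0.063,0,0,0,0],[0,0.069,0,0,0,0],[0,0.075,0,0,0,0],[0,0.081,0,0,0,0],[0,0.087,0,0,0,0],[0,0.093,0,0,0,0],[0,0.099,0,0,0,0],[0,0.104,0,0,0,0],[0,0.108,0,0,0,0],[0,0.11,0,0,0,0]]

```text
time: 10.75
tool_pos: [586.5, -150.7, 50.5]
tcp_rot: [180.0, -0.0, 6.9]
ft_force: [-0.2, 1.1, -3.4]
finger_gap: 25.2
```

move_arm:
  rows:
    - [[0,0.003,0,0,0,0],[0,0.007,0,0,0,0],[0,0.012,0,0,0,0],[0,0.017,0,0,0,0],[0,0.022,0,0,0,0],[0,0.027,0,0,0,0],[0,0.032,0,0,0,0],[0,0.036,0,0,0,0],[0,0.04,0,0,0,0],[0,0.044,0,0,0,0],[0,0.048,0,0,0,0],[0,0.051,0,0,0,0],[0,0.054,0,0,0,0],[0,0.056,0,0,0,0],[0,0.057,0,0,0,0],[0,0.058,0,0,0,0],[0,0.058,0,0,0,0]]

```text
time: 12.45
tool_pos: [593.3, -208.0, 50.5]
tcp_rot: [180.0, 0.0, 6.9]
ft_force: [0.4, 0.1, -3.3]
finger_gap: 25.0
```

Run:
```python
from h import *
for n in('scene','top'): snap(n,n+'5')
crop('scene5',90,90,270,250,4,'c7'); crop('top5',260,60,470,220,3.7,'c8')
s=sensors.sense();print(s['tool_pos'],s['tcp_rot'],s['ft_force'])
```

```text
[ 593.32446967 -207.95783479   50.46150996] [1.79990086e+02 1.46898827e-03 6.90204930e+00] [ 0.00472149 -0.13783707 -3.51559689]
```

View pics/c7.png

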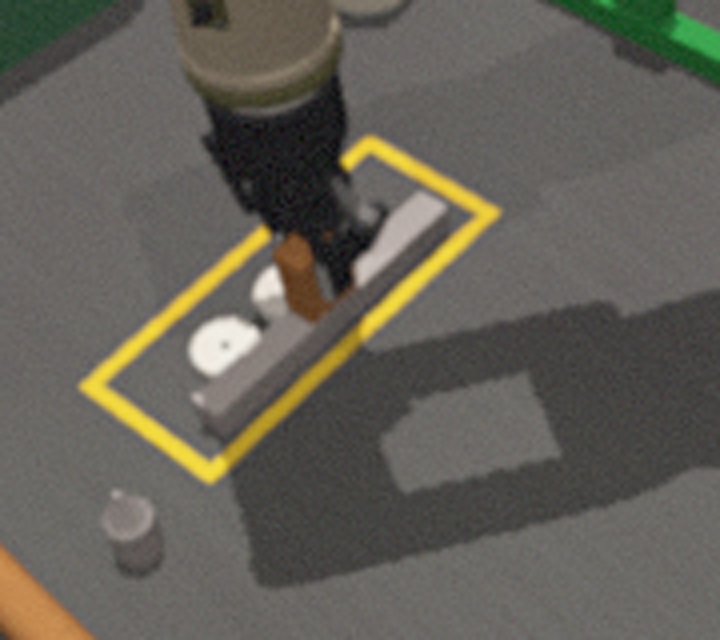

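View pics/c8.png

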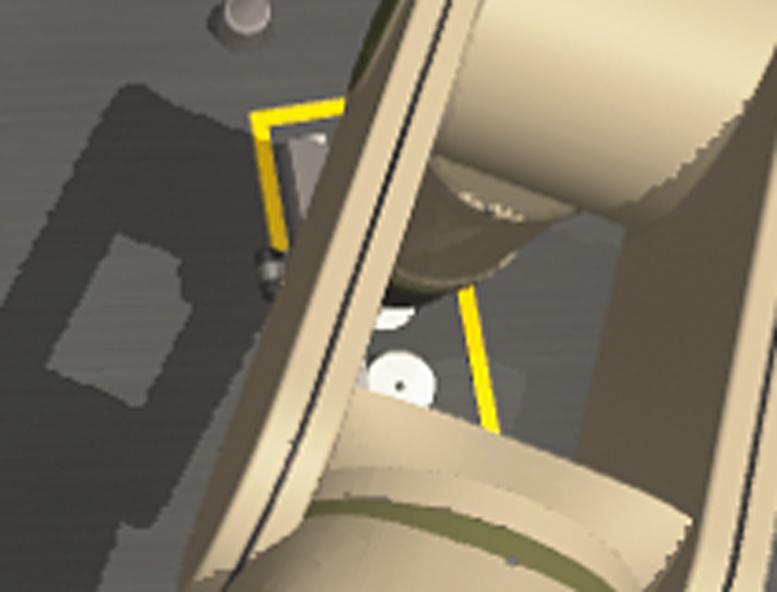

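All the visible blanks lie inside the yellow outline, ahead of the bar. I'll back the bar off 80 mm, clear of the bay, and set it down.

move_arm:
  rows:
    - [[0,-0.005,0,0,0,0],[0,-0.012,0,0,0,0],[0,-0.022,0,0,0,0],[0,-0.032,0,0,0,0],[0,-0.042,0,0,0,0],[0,-0.052,0,0,0,0],[0,-0.062,0,0,0,0],[0,-0.07,0,0,0,0],[0,-0.076,0,0,0,0],[0,-0.08,0,0,0,0],[0,-0.08,0,0,0,0],[0,-0.08,0,0,0,0],[0,-0.08,0.0007,0,0,0],[0,-0.08,0.0014,0,0,0],[0,-0.08,0.0014,0,0,0],[0,-0.08,0.0014,0,0,0],[0,-0.08,0.0014,0,0,0]]

```text
time: 14.25
tool_pos: [583.8, -128.7, 49.2]
tcp_rot: [180.0, -0.0, 6.9]
ft_force: [0.8, -0.5, -2.1]
finger_gap: 25.5
```

Run:
```python
from h import *
for n in('scene','top'): snap(n,n+'6')
crop('scene6',90,90,270,250,4,'c9'); crop('top6',260,60,470,220,3.7,'c10')
s=sensors.sense();print(s['tool_pos'],s['tcp_rot'],s['ft_force'])
```

```text
[ 583.84633656 -128.64712321   49.23151902] [ 1.79984355e+02 -1.32969163e-02  6.90012783e+00] [ 0.13770274 -0.35539712 -1.14240153]
```

View pics/c9.png

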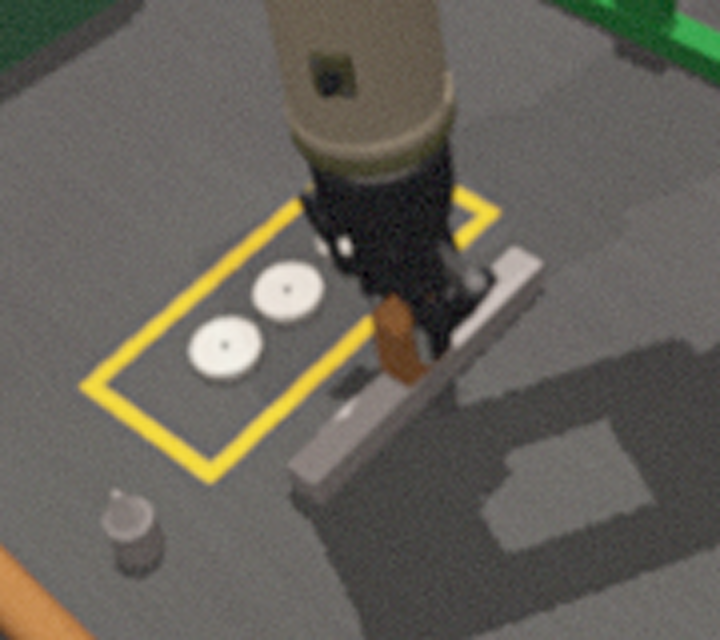

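View pics/c10.png

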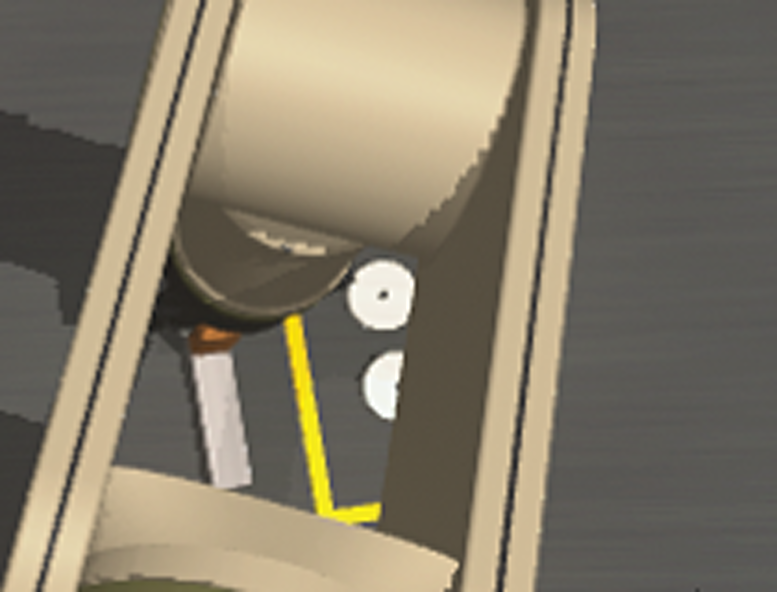

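The blanks sit inside the outline and the bar is outside it, with part of its weight already on the bench. I'll release and rise.

move_arm:
  rows:
    - [[0,0,0.0004,0,0,0],[0,0,0.0004,0,0,0],[0,0,0.0004,0,0,0]]

```text
time: 14.65
tool_pos: [583.8, -128.7, 49.2]
tcp_rot: [180.0, -0.0, 6.9]
ft_force: [-3.4, -0.8, 5.0]
finger_gap: 25.1
```

move_arm:
  rows:
    - [[0,0,0,0,0,0],[0,0,0,0,0,0],[0,0,0,0,0,0],[0,0,0,0,0,0],[0,0,0,0,0,0],[0,0,0,0,0,0],[0,0,0,0,0,0],[0,0,0,0,0,0],[0,0,0,0,0,0],[0,0,0,0,0,0]]
  grip: 1

```text
time: 15.65
tool_pos: [583.8, -128.5, 48.7]
tcp_rot: [180.0, -0.0, 6.9]
ft_force: [-0.3, 0.4, 0.0]
finger_gap: 85.7
```

move_arm:
  rows:
    - [[0,0,-0.01,0,0,0],[0,0,-0.03,0,0,0],[0,0,-0.06,0,0,0],[0,0,-0.1,0,0,0],[0,0,-0.14,0,0,0],[0,0,-0.18,0,0,0],[0,0,-0.2,0,0,0],[0,0,-0.2,0,0,0],[0,-0.05,-0.2,0,0,0],[0,-0.1,-0.2,0,0,0],[0,-0.15,-0.2,0,0,0],[0,-0.2,-0.2,0,0,0],[0,-0.25,-0.2,0,0,0],[0,-0.3,-0.2,0,0,0],[0,-0.34,-0.2,0,0,0],[0,-0.34,-0.2,0,0,0],[0,-0.34,-0.2,0,0,0],[0,-0.34,-0.2,0,0,0]]

```text
time: 17.45
tool_pos: [542.7, 208.1, 248.0]
tcp_rot: [180.0, 0.1, 6.9]
ft_force: [-0.6, -0.3, -0.1]
finger_gap: 85.0
```

Run:
```python
from h import *
for n in('scene','top'): snap(n,n+'7')
crop('top7',260,60,430,230,4.5,'c11'); crop('scene7',0,0,512,384,1.5,'c12')
s=sensors.sense();print(s['tool_pos'],s['tcp_rot'],s['ft_force'],s['finger_gap'])
```

```text
[543.08241453 207.64169735 248.37177427] [1.79978302e+02 2.73267612e-02 6.79898799e+00] [-0.15328443 -0.46905885 -0.4968896 ] 85.3668034778478
```

View pics/c11.png

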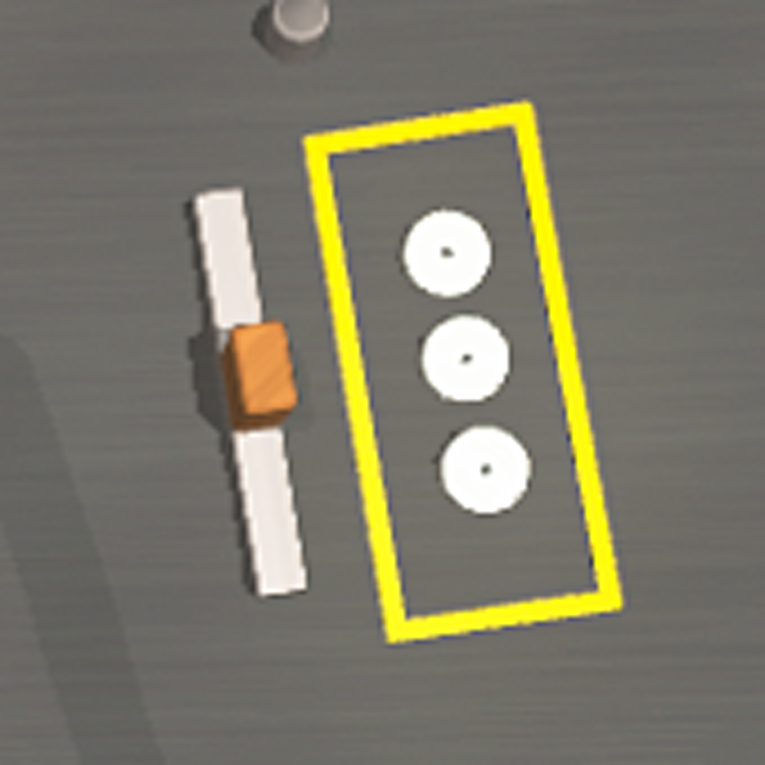

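View pics/c12.png

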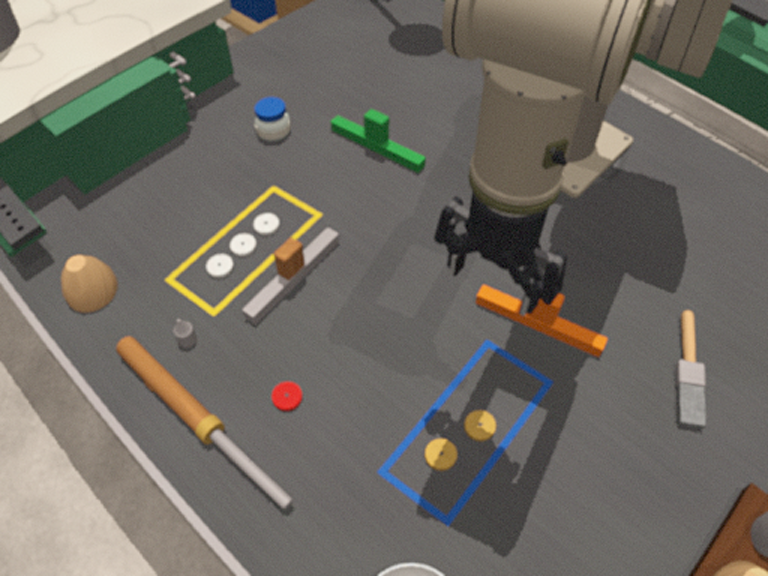

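All three blanks, at (447,252), (466,358) and (486,469) in the top crop, lie flat well inside the stripe. The straightedge stands on its bar at (255,390), outside the bay. The red disc, brass discs and the look-alikes haven't moved, and the robot is clear.

```bash
python3 -c "
from bench import hand_in
print(hand_in())"
```

```text
the job is handed in; nothing more can be done
None
```

The three blanks are in the yellow bay and the job is handed in. I gripped the steel straightedge by its wooden handle and used its bar to push the blanks into the bay as one group. I then backed the bar off 80 mm, set it down, let go and moved the arm clear at about 17.5 s on the robot's clock.

- **Blanks:** the last top and scene pictures show all three lying flat, well inside the outline and roughly centred across the bay's width.
- **Straightedge:** it stands on its bar just outside the bay, about 40 mm from the stripe.
- **Everything else:** the red disc, the brass discs and the other two straightedges were left where they were.
- **Forces:** the wrist readings I saw stayed at about 6 N or less.

No check failed. The two cameras disagreed by about 2 mm on where the straightedge stood at the start, which is within the stated calibration.

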